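Power up the supply and hold the reading

ROBOT

A 6-joint arm with a two-finger parallel gripper is mounted at the origin on the work surface. World frame = base frame: x ahead of the robot, y to its left, z up, the work surface at z = 0. Lengths are in mm, angles in rad, forces in N, time in s.
With the tool pointing down it reaches from about 325 to 900 mm from the base axis. Payload 3.5 kg.
Tool frame: the origin (TCP) lies midway between the tips of the shut fingers; the grasp point (between the pads) lies env.grip_point_offset behind it (env.grip_point_offset is the distance from the TCP to the grasp point, in mm); z points along the fingers, y is the line along which they close (so a half turn about z gives the same grasp; the last joint's range is limited). The gripper opens to 85 mm and grips with 20 to 120 N. Pads are 22 mm wide; open, the fingers measure 114 mm over their backs; the gripper's body (76 mm by 85 mm) begins 54 mm behind the grasp point. The pads swing forward as they close: fully open they stand 13 mm farther back than shut.
Start: joints at [-1.38, 0.276, -0.026, 1.268, 0, 1.467], TCP at [180.982, -598.22, 231.313] pointing down, gripper open.
Joint ranges: [-3.12, 3.12], [-0.85, 1.88], [-1.08, 1.24], [-1.95, 2.15], [-1.57, 1.53], [-3.14, 3.14]. Speed limits (rad/s): [2.57, 2.57, 3.14, 3.14, 3.14, 3.14].

INTERFACE

Orientations are given as a rotation vector (axis times angle).
In Python, from bench import env gives the robot as it stands.
- The arm moves only by the tool step_arm, never from a script. Its argument "motion" is a list of rows, each a list of 7 numbers: the opening, from 0 (shut) to 1 (fully open), then the shift along the world's x, y, z in m, then the turn, a rotation vector about the world's x, y, z in rad. A call has 1 to 5 rows; each row shifts and turns the commanded pose from where the row before left it; what a row does not reach is not made up. A row lasts 1/8 s, in which the tool goes at most 62.5 mm and 10.7 degrees, less where a joint would pass 70% of its speed; a pose out of reach is approached as far as the arm can. A call with a gripper value outside its range is refused whole. The fingers move at their own pace and stop on an object; "squeeze" is the grip in N (left out, the last holds). Time passes only in rows, so rows that do not move let the fingers close. It gives the time, the measured TCP pose, the force, the opening and the grip force at its end, in the units of the state.
- env.state(): the state, without advancing time (a new reading comes with each control period).
- env.capture(name): name is "scene" or "top" or "wrist"; returns a dict with "img" (400x640x3 uint8, red, green, blue), "range_z" (400x640 float32, mm along the optical axis (not along the pixel's ray), 0 where there is no reading), "mtx" (3x3 intrinsics, pixels), "dist" ([k1, k2, p1, p2, k3] as OpenCV has them; the pictures are not rectified), "pose" (4x4, takes a point from camera to world coordinates); the wrist camera has in their place "mount" (4x4, takes a point from camera to tool coordinates, whose origin is the TCP and whose axes are the flange's). Camera axes: x right, y down, z forward; pixel columns grow to the right and rows downward; lengths in mm; the calibration is good to about 2 mm. A picture is of the moment at which its call begins: read the wrist's pose just before it.
- env.sign_off(): hands the job in; it is judged then, once.
The state is a dict: "clock": time; "q": joint angles; "joint_velocities": joint speeds; "tau": joint torques, N m; "tool_pos": TCP position; "orientation": TCP orientation; "force": force on the tool from outside, world axes, zero at the start; "wrist_torque": the same for the moment, N m; "grip_width": finger opening in mm; "grasp_force": force on a finger pad.
Only numpy, scipy, OpenCV 4.12 (cv2) and the standard library are available. Lean on these libraries where they do the work, as an engineer would, in place of code of your own. Each camera call takes 0.05 s, during which the arm holds its last target. There are 200 camera calls.

TASK

Take a held reading on the electronics bench: first push down the white-bar end of the black mains rocker on the supply console so that it is fully on, then press the green button fully in so that it stays in, and last press the yellow hold key on the blue handheld meter all the way down and let it spring back. Just push with the fingers and lift nothing: do not press the red or white button, leave the meter lying where it is without lifting or shoving it, and leave everything else on the bench alone.

Things in the scene. Friction and masses are not known exactly. Their poses are not given: they have to be found in the camera images.
- console: Supply console, a grey-beige low box 130 (x) x 260 (y) x 55 mm high, fixed to the bench. Origin at the centre of its underside; its x axis points away from its user, y to the left, and it may stand turned. Its flat top carries four controls in one row along its y axis, 60 mm apart, at x = -15 mm, in any order. A low display ridge, 16 mm above the top, runs along its far edge (x = 39 to 63 mm).
- mains (a joint): Mains rocker of the console: a black, shallow V-shaped rocker, 56 mm long (along the console's x) and 30 mm wide, in a light-grey frame, the white bar at the end away from the user (+x). Value in rad: 0 = off (white-bar end up), 0.40 = fully on (white-bar end down, that half then level, 12 mm above the console's top). It stays where it is left; pushing the white-bar end takes about 4 N.
- rocker_on_end (a point): Point on the upper face of the rocker's white-bar half, at the white bar, 22 mm from the pivot along that half (6 mm inside its end). It moves with the rocker: about 20 mm above the console's top when off, 12 mm when fully on.
- green_top (a point): Centre of the top of the green output button on the console: a round cap of diameter 26 mm in a flat steel ring, 10 mm above the console's top when out. Pressed straight down it travels 6 mm (about 3.5 N) and stays in.
- green (a joint): Travel of the green button in m: 0 = out, 0.006 = fully in. It stays where it is left.
- red_top (a point): Centre of the top of the red button, of the same size and make as the green one. Not to be pressed.
- red (a joint): Travel of the red button in m: 0 = out, 0.006 = fully in.
- white_top (a point): Centre of the top of the white button, of the same size and make as the green one. Not to be pressed.
- white (a joint): Travel of the white button in m: 0 = out, 0.006 = fully in.
- meter: Blue handheld meter lying loose, face up, 190 (x) x 90 (y) x 42 mm, about 0.45 kg. Origin at the centre of its underside; its x axis points to the screen end. A black dial (diameter 40 mm, 8 mm high) lies 42 mm from the centre towards -x, the yellow hold key 14 mm towards +x.
- hold_top (a point): Centre of the top of the yellow hold key on the meter's face: a round key of diameter 22 mm, 8 mm above the face (50 mm above the bench). Pressed straight down it travels 5 mm (4 N) and springs back.
- hold (a joint): Travel of the hold key in m: 0 = up, 0.005 = fully down; it springs back up.
- tape: Bystander, loose: tape roll (blue ring, outer diameter 90, 36 mm high). To be left alone.
- tin: Bystander, loose: brass tin (diameter 52, 32 mm high). To be left alone.
- screwdriver: Bystander, loose: orange-handled screwdriver, lying. To be left alone.
- brush: Bystander, loose: bench brush, lying. To be left alone.
- pen_cup: Bystander, loose: black pen cup (diameter 80, 100 high, pens up to 155 mm). To be left alone.
- bottle: Bystander, loose: bottle with green label (diameter 66, 190 mm high). To be left alone.
- parts_box: Bystander, loose: clear open parts box (110 x 80 x 35 mm). To be left alone.
Not all that is in view belongs to the job. Of the things that look like the meter, take the one that is farthest to the robot's right at the start.

How it is judged (in metres and radians):
On the way, in this order (a step that is already met when the one before it is completed fails the run):
1. the mains rocker is on (value of joint mains above 0.3 rad), for 0.1 s.
2. the green button is in (value of joint mains above 0.3 rad and value of joint green above 0.0045 m), for 0.1 s.
3. the hold key is pressed down (all of step 2 and value of joint hold above 0.0035 m), for 0.04 s.
At the end, for the whole second after the job is handed in: Mains rocker on (over 0.3 of 0.40 rad), green button in (over 4.5 of 6 mm), hold key sprung back up (under 1.5 mm), red and white buttons out (under 2 mm), the meter at rest on the bench within 40 mm of where it lay (all of step 2 and value of joint hold below 0.0015 m and value of joint each of red, white below 0.002 m and distance of meter from where it was at the start of the episode below 0.04 m and height (world z) of meter below 0.005 m and linear speed of meter below 0.02 m/s); the robot touches nothing.
It fails at once if the red or the white button is pressed (over 2 mm) (value of joint any of red, white above 0.002 m).
It fails at once if the green button is pressed in before the mains rocker is on (value of joint green above 0.0035 m and value of joint mains below 0.2 rad).
It fails at once if the hold key is pressed before the green button is in (value of joint hold above 0.003 m and value of joint green below 0.003 m).
It fails at once if the meter is lifted, tipped or shoved (15 mm up, 0.15 rad, 40 mm) (height (world z) of meter above 0.015 m or angle between meter's own z axis and vertical above 0.15 rad or distance of meter from where it was at the start of the episode above 0.04 m).
It fails at once if another loose thing on the bench is moved more than 30 mm (distance of any of tape, tin, screwdriver, brush, pen_cup, bottle, parts_box from where it was at the start of the episode above 0.03 m).
It also fails if it takes over 43 s, if anything falls off the work surface, if the arm or the gripper's body presses on something with over 40 N, if the wrist force passes 120 N, or if a joint passes its speed limit or range.

## Working session

There is one attempt and no reset: what is moved stays moved. The work goes in short steps, Python scripts to look and compute and a tool call to move; the robot and the scene stay as the last step left them, time stands still between calls to the robot, and variables do not carry over. Pictures are saved under pics/ and viewed, at most 10 in all, crops included, and the job is handed in when it is done.

Besides the shell and the picture viewer there is one more tool, called after "Call:" as name(argument=value, ...) on one line, values as JSON. step_arm: Moves the arm, as the interface text tells. Its arguments: {"type":"object","properties":{"motion":{"type":"array","items":{"type":"array","items":{"type":"number"}}},"squeeze":{"type":"number"}},"required":["motion"]}

```bash
mkdir -p pics; cat > h.py <<'E'
import numpy as np, cv2
from bench import env
def cap(n):
    c=env.capture(n); return c
def world(c,uv,z=None,T=None):
    T=c["pose"] if T is None else T
    p=cv2.undistortPoints(np.array([[uv]],float),c["mtx"],c["dist"])[0,0]
    d=T[:3,:3]@np.array([p[0],p[1],1.]); o=T[:3,3]
    if z is None: 
        s=c["range_z"][int(uv[1]),int(uv[0])]
    else: s=(z-o[2])/d[2]
    return o+s*d
E
python3 - <<'E'
from h import *
for n in("scene","top"):
    c=cap(n); cv2.imwrite(f"pics/{n}.png",c["img"][:,:,::-1]); print(n,c["pose"].round(2).tolist())
    np.savez(f"{n}.npz",**c)
s=env.state(); print(s, env.grip_point_offset)
E
```

```text
scene [[-0.48, 0.75, -0.46, 1093.33], [0.88, 0.4, -0.25, 332.0], [-0.01, -0.52, -0.85, 1141.25], [0.0, 0.0, 0.0, 1.0]]
top [[-0.01, -0.99, 0.17, 190.98], [-1.0, 0.01, -0.0, 10.27], [0.0, -0.17, -0.99, 1893.15], [0.0, 0.0, 0.0, 1.0]]
{'clock': 0.1, 'q': array([-1.38039350e+00,  2.77053550e-01, -2.77533821e-02,  1.26799186e+00,
       -1.08726933e-05,  1.46743584e+00]), 'joint_velocities': array([ 9.87170273e-05, -2.25815899e-03,  4.25797078e-03, -1.42461901e-04,
       -1.08628871e-03,  3.75910529e-04]), 'tau': array([-6.86842395e-05, -4.46706712e+01,  2.96129447e+01,  8.40850349e-03,
       -1.68047227e-04, -5.95314560e-06]), 'tool_pos': array([ 180.84926061, -597.52428333,  230.26907006]), 'orientation': array([-3.10578626e+00, -4.59492208e-01,  1.53816031e-04]), 'force': array([-0.73904143, -0.53868888, -0.08070476]), 'wrist_torque': array([-0.03251155, -0.01037185, -0.00778236]), 'grasp_force': 0.0, 'grip_width': 85.40891706922665} 18.700000000000003
```

View pics/top.png

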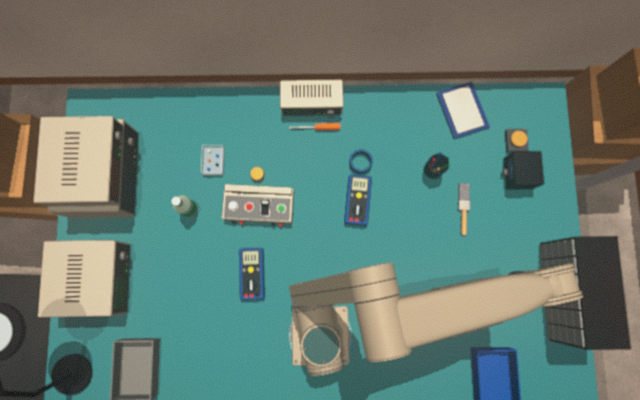

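View pics/scene.png

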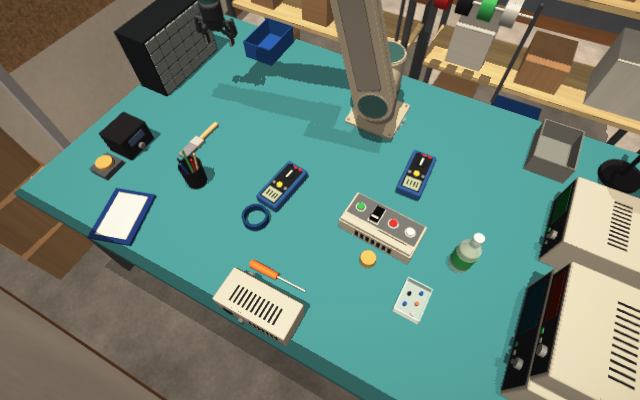

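Top view: console with white (233,206), red (249,207), black rocker (265,207) and green (281,209). There are two blue meters, at (357,200) and (251,274). Image right is −y (the robot's right), so the meter to use is the one at (357,200). Yellow lookalikes are the tin (257,174) and the knob box (519,139).

```bash
python3 - <<'E'
from h import *
for n in("top","scene"):
    c=dict(np.load(n+".npz")); im=c["img"]; hsv=cv2.cvtColor(im,cv2.COLOR_RGB2HSV)
    for name,lo,hi in(("green",(50,120,80),(75,255,255)),("red",(0,150,120),(6,255,255)),("yellow",(22,150,150),(34,255,255)),("blue",(105,120,40),(125,255,255))):
        m=cv2.inRange(hsv,lo,hi); k,l,st,ce=cv2.connectedComponentsWithStats(m)
        for i in range(1,k):
            if st[i,4]>=8:
                u=ce[i]; w=world(c,u); 
                if 250<w[0]<950 and abs(w[1])<500: print(n,name,u.round(1),st[i,4],"range",w.round(0),"z50",world(c,u,50).round(0),"z65",world(c,u,65).round(0))
c=dict(np.load("top.npz"))
for uv in((233,206),(249,207),(265,207),(281,209),(357,200)): print(uv,world(c,uv).round(0),world(c,uv,65).round(0))
crop=c["img"][140:310,190:400,::-1]
cv2.imwrite("pics/crop.png",cv2.resize(crop,None,fx=3.5,fy=3.5,interpolation=cv2.INTER_CUBIC))
E
```

```text
top green [192.3 209.8] 13 range [461. 461.  82.] z50 [465. 469.  50.] z65 [463. 466.  65.]
top green [280.5 208. ] 16 range [465. 138.  68.] z50 [468. 139.  50.] z65 [466. 138.  65.]
top red [248.8 206.5] 18 range [473. 256.  65.] z50 [475. 258.  50.] z65 [473. 256.  65.]
top yellow [256.9 173. ] 54 range [608. 231.  30.] z50 [604. 228.  50.] z65 [600. 227.  65.]
top yellow [358.6 195. ] 25 range [ 513. -156.   50.] z50 [ 514. -156.   50.] z65 [ 511. -154.   65.]
top blue [348.  200.3] 108 range [ 495. -116.   41.] z50 [ 494. -115.   50.] z65 [ 491. -114.   65.]
top blue [365.5 206.5] 102 range [ 470. -181.   43.] z50 [ 469. -180.   50.] z65 [ 467. -179.   65.]
scene green [187.6 161.8] 38 range [ 611. -461.   96.] z50 [ 590. -496.   50.] z65 [ 597. -484.   65.]
scene green [360.7 205.6] 34 range [466. 140.  61.] z50 [460. 138.  50.] z65 [469. 140.  65.]
scene green [459.7 262.1] 203 range [507. 490.  64.] z50 [499. 492.  50.] z65 [507. 490.  65.]
scene red [299.5 170. ] 8 range [ 426. -121.   45.] z50 [ 429. -119.   50.] z65 [ 438. -113.   65.]
scene red [392.9 222.5] 37 range [475
[... 274 characters left out ...]
.7] 42 range [ 648. -442.  117.] z50 [ 619. -493.   50.] z65 [ 625. -481.   65.]
scene blue [282.1 190.6] 531 range [ 529. -132.   40.] z50 [ 534. -128.   50.] z65 [ 542. -121.   65.]
scene blue [254.9 216.6] 306 range [ 643. -177.   -4.] z50 [ 665. -153.   50.] z65 [ 670. -147.   65.]
scene blue [421. 293.] 9 range [635. 424.  20.] z50 [647. 422.  50.] z65 [654. 421.  65.]
scene blue [404.3 303.1] 11 range [686. 392.  13.] z50 [699. 390.  50.] z65 [704. 389.  65.]
(233, 206) [474. 313.  76.] [476. 315.  65.]
(249, 207) [472. 256.  61.] [471. 255.  65.]
(265, 207) [470. 196.  64.] [470. 196.  65.]
(281, 209) [462. 136.  62.] [462. 136.  65.]
(357, 200) [ 495. -149.   44.] [ 492. -148.   65.]
```

View pics/crop.png

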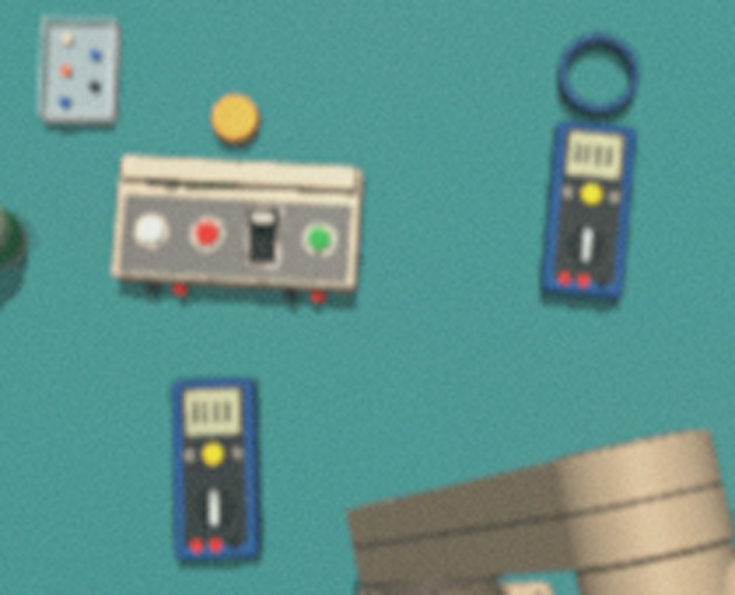

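The crop confirms it: right-hand meter with its yellow key at crop (591,194), and the rocker's white bar at crop (263,217), on the far side. Estimates: white bar ≈ (491,197), green ≈ (466,139), hold key ≈ (514,−155), console yaw ≈ −0.064. I'll set out with the fingers shut, turning +1.2 rad on the way.

Call:
step_arm(motion=[[0, 0.022, 0.057, 0, 0, 0, 0.17], [0, 0.022, 0.057, 0, 0, 0, 0.17], [0, 0.022, 0.057, 0, 0, 0, 0.17], [0, 0.022, 0.057, 0, 0, 0, 0.17], [0, 0.022, 0.057, 0, 0, 0, 0.17]], squeeze=20)

```text
clock: 0.72
tool_pos: [291.2, -311.1, 230.9]
orientation: [-2.637, -1.707, -0.001]
force: [1.4, -1.4, 0.5]
grip_width: -0.2
grasp_force: 0.0
```

Call:
step_arm(motion=[[0, 0.022, 0.057, 0, 0, 0, 0.17], [0, 0.022, 0.057, 0, 0, 0, 0.17], [0, 0.022, 0.057, 0, 0, 0, 0.02], [0, 0.022, 0.057, 0, 0, 0, 0], [0, 0.022, 0.057, 0, 0, 0, 0]])

```text
clock: 1.35
tool_pos: [401.1, -26.3, 231.3]
orientation: [2.294, 2.145, 0.0]
force: [1.2, 0.1, 0.7]
grip_width: 0.0
grasp_force: 0.0
```

Call:
step_arm(motion=[[0, 0.022, 0.057, 0, 0, 0, 0], [0, 0.022, 0.057, 0, 0, 0, 0], [0, 0, 0.05, 0, 0, 0, 0], [0, 0, 0, 0, 0, 0, 0]])

```text
clock: 1.85
tool_pos: [444.4, 138.6, 230.8]
orientation: [-2.288, -2.152, 0.001]
force: [-0.9, -0.8, -0.4]
grip_width: -0.4
grasp_force: 0.0
```

```bash
cat >> h.py <<'E'
def wrist(name):
    from scipy.spatial.transform import Rotation as R
    s=env.state(); c=cap("wrist"); T=np.eye(4); T[:3,:3]=R.from_rotvec(s["orientation"]).as_matrix(); T[:3,3]=s["tool_pos"]
    c["pose"]=T@c["mount"]; np.savez(name+".npz",**c); cv2.imwrite(f"pics/{name}.png",c["img"][:,:,::-1])
    print(s["clock"],s["q"].round(2),s["tool_pos"].round(1),T[:3,:3].round(3).tolist(),s["grip_width"],s["force"].round(1)); return c
E
python3 -c "
from h import *
wrist('w1')"
```

```text
1.85 [ 0.16 -0.01 -0.36  1.22  0.    1.8 ] [444.4 138.6 230.8] [[0.061, 0.998, -0.001], [0.998, -0.061, 0.0], [0.0, -0.001, -1.0]] -0.4031140985783415 [-0.9 -0.8 -0.4]
```

View pics/w1.png

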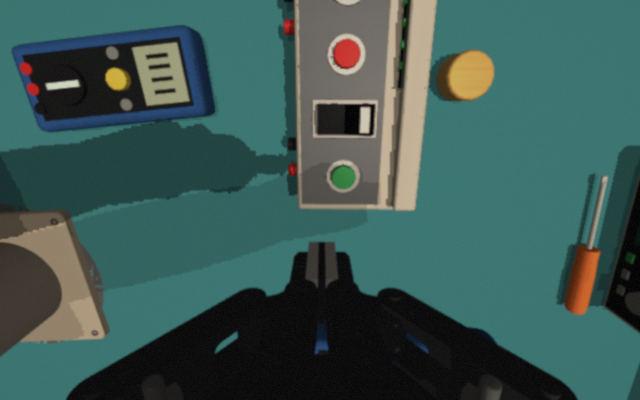

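Wrist view: green button (343,177), white bar (365,120), rocker frame around (345,119), red (346,53).

```bash
python3 - <<'E'
from h import *
c=dict(np.load("w1.npz"))
hsv=cv2.cvtColor(c["img"],cv2.COLOR_RGB2HSV)
for n,lo,hi,z in(("green",(50,120,60),(75,255,255),65),("red",(0,150,100),(6,255,255),65)):
    k,l,st,ce=cv2.connectedComponentsWithStats(cv2.inRange(hsv,lo,hi))
    for i in range(1,k):
        if st[i,4]>200: print(n,ce[i].round(1),st[i,4],world(c,ce[i],z).round(1),world(c,ce[i]).round(1))
u=(365,120.5); print("bar",world(c,u,75).round(1),world(c,u).round(1)); print("pivot?",world(c,(345,119),65).round(1))
print("console top",world(c,(320,200)).round(1))
E
```

```text
green [342.7 176.7] 383 [466.5 139.6  65. ] [466.5 139.4  64.5]
red [346.3  53.4] 574 [474.5 257.8  65. ] [474.5 257.7  65. ]
bar [489.5 196.4  75. ] [489.5 196.4  75.2]
pivot? [471.1 198.3  65. ]
console top [440.7 111.8  54.9]
```

Call:
step_arm(motion=[[0, 0.023, 0.029, -0.03, 0, 0, 0], [0, 0.023, 0.029, -0.04, 0, 0, 0], [0, 0, 0, -0.05, 0, 0, 0], [0, 0, 0, -0.022, 0, 0, 0], [0, 0, 0, 0, 0, 0, 0]])

```text
clock: 2.52
tool_pos: [488.7, 191.8, 87.0]
orientation: [-2.295, -2.142, 0.008]
force: [-0.2, 0.1, 0.4]
grip_width: -0.0
grasp_force: 0.0
```

Call:
step_arm(motion=[[0, 0.002, 0.004, 0, 0, 0, 0], [0, 0, 0, -0.008, 0, 0, 0], [0, 0, 0, -0.006, 0, 0, 0], [0, 0, 0, -0.005, 0, 0, 0], [0, 0, 0, -0.002, 0, 0, 0]])

```text
clock: 3.15
tool_pos: [495.6, 198.1, 69.7]
orientation: [2.293, 2.143, 0.006]
force: [2.0, -0.7, 4.4]
grip_width: -0.0
grasp_force: 2.2
```

Call:
step_arm(motion=[[0, -0.003, 0, -0.002, 0, 0, 0], [0, 0, 0, -0.002, 0, 0, 0], [0, 0, 0, 0, 0, 0, 0]])

```text
clock: 3.52
tool_pos: [491.4, 198.2, 66.9]
orientation: [2.293, 2.145, 0.004]
force: [0.6, -1.2, 17.8]
grip_width: -0.2
grasp_force: 8.4
```

Force has jumped at 67 mm, so the rocker is on its stop. Lifting and moving above the green button.

Call:
step_arm(motion=[[0, 0, 0, 0.03, 0, 0, 0], [0, -0.012, -0.029, 0, 0, 0, 0], [0, -0.013, -0.03, 0, 0, 0, 0], [0, 0, 0, -0.015, 0, 0, 0], [0, 0, 0, 0, 0, 0, 0]])

```text
clock: 4.15
tool_pos: [462.2, 138.8, 77.1]
orientation: [-2.292, -2.143, 0.007]
force: [0.3, -0.6, -0.2]
grip_width: 0.5
grasp_force: 0.0
```

```bash
python3 -c "
from h import *
wrist('w2')"
```

```text
4.15 [ 0.16  0.17 -0.52  0.89  0.    1.8 ] [462.2 138.8  77.1] [[0.067, 0.998, -0.006], [0.998, -0.067, -0.0], [-0.0, -0.006, -1.0]] 0.4680943962879195 [ 0.3 -0.6 -0.2]
```

View pics/w2.png

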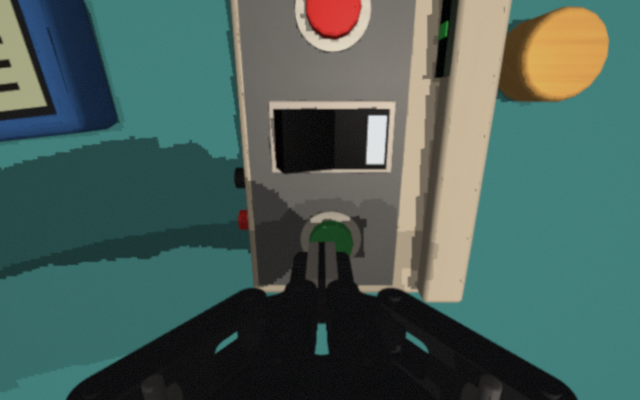

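The rocker's white-bar half is down (bar at 376,140). The green cap is at (331,238), with the fingers about 4 mm short in x. Correcting and pressing.

Call:
step_arm(motion=[[0, 0.003, 0.001, 0, 0, 0, 0], [0, 0, 0, -0.008, 0, 0, 0], [0, 0, 0, -0.005, 0, 0, 0], [0, 0, 0, -0.004, 0, 0, 0], [0, 0, 0, 0, 0, 0, 0]])

```text
clock: 4.82
tool_pos: [467.8, 139.7, 62.0]
orientation: [-2.294, -2.146, 0.001]
force: [-1.0, 0.3, 0.2]
grip_width: -0.0
grasp_force: 0.0
```

Call:
step_arm(motion=[[0, 0, 0, -0.003, 0, 0, 0], [0, 0, 0, 0, 0, 0, 0]])

```text
clock: 5.08
tool_pos: [468.0, 139.7, 59.2]
orientation: [2.295, 2.146, 0.0]
force: [-0.4, 0.1, 0.5]
grip_width: 0.2
grasp_force: 0.2
```

Call:
step_arm(motion=[[0, 0, 0, -0.002, 0, 0, 0], [0, 0, 0, 0, 0, 0, 0]])

```text
clock: 5.32
tool_pos: [468.1, 139.8, 58.8]
orientation: [2.295, 2.146, -0.0]
force: [-4.4, -0.6, 12.2]
grip_width: 0.2
grasp_force: 6.2
```

Bottomed at 58.8 mm, 12 N, against 59 mm expected. Moving to the meter.

Call:
step_arm(motion=[[0, 0, 0, 0.05, 0, 0, 0], [0, 0.005, -0.04, 0.04, 0, 0, 0], [0, 0.005, -0.05, 0.03, 0, 0, 0], [0, 0, -0.05, 0, 0, 0, 0], [0, 0, -0.05, 0, 0, 0, 0]])

```text
clock: 5.95
tool_pos: [478.4, -51.9, 178.0]
orientation: [2.293, 2.145, 0.002]
force: [0.9, 0.2, -0.3]
grip_width: -0.0
grasp_force: 0.0
```

Call:
step_arm(motion=[[0, 0.01, -0.05, 0, 0, 0, 0], [0, 0.01, -0.05, 0, 0, 0, 0], [0, 0, -0.03, 0, 0, 0, 0], [0, 0, 0, 0, 0, 0, 0], [0, 0, 0, 0, 0, 0, 0]])

```text
clock: 6.58
tool_pos: [497.5, -179.5, 176.9]
orientation: [-2.294, -2.145, -0.0]
force: [0.4, 0.9, -0.2]
grip_width: 0.0
grasp_force: 0.0
```

```bash
python3 - <<'E'
from h import *
c=wrist('w3')
hsv=cv2.cvtColor(c["img"],cv2.COLOR_RGB2HSV)
k,l,st,ce=cv2.connectedComponentsWithStats(cv2.inRange(hsv,(20,130,80),(34,255,255)))
for i in range(1,k):
    if st[i,4]>100: print(ce[i].round(1),st[i],world(c,ce[i],50).round(1),world(c,ce[i]).round(1))
E
```

```text
6.575 [-0.47  0.14 -0.31  1.12  0.    1.17] [ 497.5 -179.5  176.9] [[0.067, 0.998, -0.001], [0.998, -0.067, 0.001], [0.001, -0.001, -1.0]] 0.04114277582814093 [ 0.4  0.9 -0.2]
[337.9 160.7] [326 148  25  26 494] [ 513.7 -153.7   50. ] [ 513.7 -153.6   50.3]
```

View pics/w3.png

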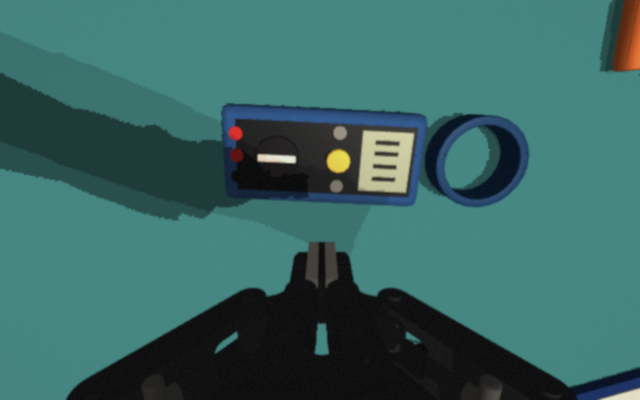

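The yellow key is at (338,161), giving (513.7, −153.7, 50), which agrees with the given 50 mm height. Tape is clear of it.

Call:
step_arm(motion=[[0, 0.016, 0.026, -0.04, 0, 0, 0], [0, 0, 0, -0.04, 0, 0, 0], [0, 0, 0, -0.035, 0, 0, 0], [0, 0, 0, 0, 0, 0, 0], [0, 0, 0, 0, 0, 0, 0]])

```text
clock: 7.25
tool_pos: [514.8, -153.8, 63.5]
orientation: [2.292, 2.146, 0.001]
force: [0.1, 0.6, -0.5]
grip_width: 0.2
grasp_force: 0.0
```

Call:
step_arm(motion=[[0, 0, 0, -0.008, 0, 0, 0], [0, 0, 0, -0.005, 0, 0, 0], [0, 0, 0, -0.003, 0, 0, 0], [0, 0, 0, -0.002, 0, 0, 0], [0, 0, 0, 0, 0, 0, 0]])

```text
clock: 7.88
tool_pos: [514.7, -154.5, 45.1]
orientation: [2.294, 2.145, 0.001]
force: [0.2, 0.1, 5.1]
grip_width: 0.1
grasp_force: 2.4
```

Call:
step_arm(motion=[[0, 0, 0, -0.001, 0, 0, 0], [0, 0, 0, 0, 0, 0, 0]])

```text
clock: 8.12
tool_pos: [514.8, -154.6, 44.9]
orientation: [2.294, 2.145, 0.001]
force: [-2.1, 1.3, 10.8]
grip_width: 0.5
grasp_force: 5.5
```

Bottomed: 44.9 mm, 11 N. Lifting straight up.

Call:
step_arm(motion=[[0, 0, 0, 0.02, 0, 0, 0], [0, 0, 0, 0.05, 0, 0, 0], [0, 0, 0, 0.05, 0, 0, 0], [0, 0, 0, 0.02, 0, 0, 0], [0, -0.02, -0.03, 0, 0, 0, 0]])

```text
clock: 8.75
tool_pos: [496.0, -184.4, 185.8]
orientation: [2.288, 2.146, 0.003]
force: [0.6, 0.2, 0.2]
grip_width: -0.1
grasp_force: 0.0
```

Call:
step_arm(motion=[[0, 0, 0, 0, 0, 0, 0], [0, 0, 0, 0, 0, 0, 0]])

```text
clock: 9.0
tool_pos: [493.6, -183.9, 182.7]
orientation: [-2.294, -2.144, 0.0]
force: [0.2, 0.1, 0.9]
grip_width: -0.0
grasp_force: 0.0
```

```bash
python3 - <<'E'
from h import *
c=wrist('w4')
hsv=cv2.cvtColor(c["img"],cv2.COLOR_RGB2HSV)
k,l,st,ce=cv2.connectedComponentsWithStats(cv2.inRange(hsv,(20,130,80),(34,255,255)))
for i in range(1,k):
    if st[i,4]>100: print(ce[i].round(1),world(c,ce[i]).round(1))
t=cap("scene"); 
h=cv2.cvtColor(t["img"],cv2.COLOR_RGB2HSV)
k,l,st,ce=cv2.connectedComponentsWithStats(cv2.inRange(h,(50,120,80),(75,255,255)))
for i in range(1,k):
    if st[i,4]>=8: print("green",ce[i].round(1),st[i,4],world(t,ce[i]).round(0))
cv2.imwrite("pics/s2.png",cv2.resize(t["img"][150:290,230:450,::-1],None,fx=3.5,fy=3.5,interpolation=cv2.INTER_CUBIC))
E
```

```text
9.0 [-0.48  0.14 -0.31  1.13  0.    1.16] [ 493.6 -183.9  182.7] [[0.067, 0.998, -0.001], [0.998, -0.067, 0.001], [0.001, -0.001, -1.0]] -0.014848715809880609 [0.2 0.1 0.9]
[341.6 154.5] [ 513.8 -153.9   48.9]
green [487.3   7.9] 251 [-374.  233.  319.]
green [187.6 161.8] 38 [ 611. -461.   96.]
green [360.5 206.1] 28 [464. 139.  53.]
green [459.6 262. ] 206 [509. 489.  68.]
green [542.4 330.6] 11 [650. 702. 185.]
```

View pics/s2.png

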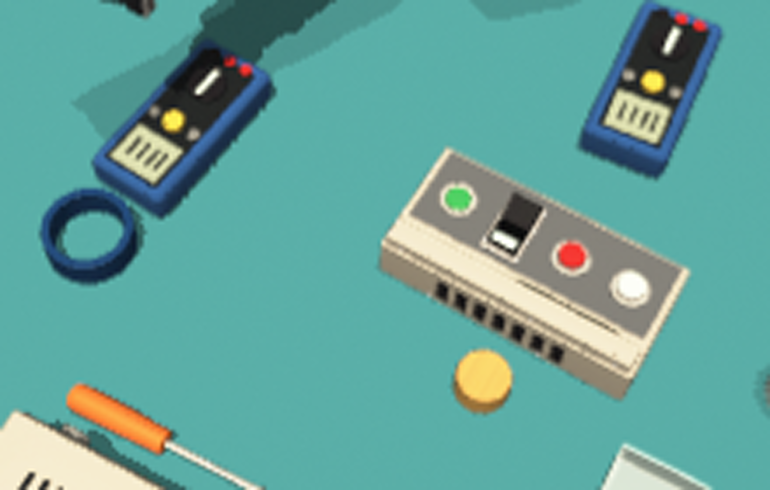

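The crop shows the rocker's white-bar end down (505,240), green in (458,199), red and white still out, and the meter and its key in place (173,121).

```bash
python3 -c "
from bench import env
print(env.sign_off())"
```

```text
the job is handed in; nothing more can be done
None
```

I pressed the rocker fully on, then the green button fully in, then the meter's hold key all the way down and released it, and handed the job in at about 9 s; the final pictures show the rocker and green button held, the meter in place and its key back up, but sign-off gave no verdict.

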